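# Stand the fallen jar up and set it in the scale's ring

### The arm

A 7-joint arm with a two-finger parallel gripper is mounted at the origin on the work surface. World frame = base frame: x ahead of the robot, y to its left, z up, the work surface at z = 0. Lengths are in mm, angles in rad, forces in N, time in s.
With the tool pointing down it reaches from about 375 to 925 mm from the base axis. Payload 3.1 kg.
Tool frame: the origin (TCP) lies between the finger pads; the fingertips stand 17 mm ahead of it and the grasp point (between the pads) lies 2 mm behind it (env.nose_length is the distance from the TCP to the fingertips, in mm); z points along the fingers, y is the direction in which the jaws open and shut (so a half turn about z gives the same grasp; the last joint's range is limited). The gripper opens to 85 mm and grips with 20 to 120 N. Pads are 22 mm wide; open, the fingers measure 114 mm over their backs; the gripper's body (76 mm by 85 mm) begins 54 mm behind the grasp point. The pads swing forward as they close: fully open they stand 13 mm farther back than shut.
Start: joints at [1.184, 0.383, 0.044, 1.598, -0.018, 1.161, -0.05], TCP at [185.141, -623.078, 248.269] pointing down, gripper open.
Joint ranges: [-2.61, 2.61], [-0.41, 2.15], [-1.48, 1.57], [0, 2.5], [-1.57, 4.71], [0.05, 1.97], [-2.85, 2.85]. Speed limits (rad/s): [2.79, 2.79, 3.14, 3.14, 3.14, 3.14, 3.14].

### API

Orientations are given as a unit quaternion [x, y, z, w].
In Python, from bench import env gives the robot as it stands. Calls block until the motion is done:
- env.reach(position, orientation): joint-space move of the TCP to a pose.
- env.move_straight(position, rot=None, velocity=150): straight line of the TCP; rot=None keeps the orientation; velocity is the mean speed in mm/s.
- env.goto_joints(angles): joint-space move.
- env.grip(opening, newtons=None): finger opening in mm; newtons is the grip in N (None keeps the last); returns when the fingers have stopped.
- env.sleep(seconds).
- env.inverse_kinematics(position, orientation): joint angles nearest the present ones, or None.
- env.get_state(): the state.
- env.read_camera(name): name is "side" or "top" or "wrist"; returns a dict with "frame" (400x640x3 uint8, red, green, blue), "camera_matrix" (3x3 intrinsics, pixels), "rvec" (rotation vector, rad) and "tvec" (3), from world to camera coordinates, as OpenCV has them; the wrist camera has in their place "mount" (4x4, takes a point from camera to tool coordinates, whose origin is the TCP and whose axes are the flange's). Camera axes: x right, y down, z forward; pixel columns grow to the right and rows downward; lengths in mm; the calibration is good to about 2 mm. The wrist camera is an equidistant fisheye: a pixel r from the principal point sees the ray r / f radians off the axis. A picture is of the moment at which its call begins: read the wrist's pose just before it. There is no depth.
A pose or a line that the arm cannot do raises env.Unreachable and nothing moves.
- env.sign_off(): hands the job in, once; it reports no verdict.
The state is a dict: "t": time; "joints": joint angles; "dq": joint speeds; "effort": joint torques, N m; "position": TCP position; "tcp_rot": TCP orientation; "force": force on the tool from outside, world axes, zero at the start; "ft_torque": the same for the moment, N m; "grip_width": finger opening in mm.
Only numpy, scipy, OpenCV 4.12 (cv2) and the standard library are available. Lean on these libraries where they do the work, as an engineer would, in place of code of your own. Each camera call takes 0.05 s, during which the arm holds its last target. There are 200 camera calls.

### The job

The eight-sided jar lying on its side on the steel table is due for weighing. Stand it upright on the table and let go of it; then take it again by its lid, lift it, and set it down gently inside the ring on the scale, upright and flat on the pan. Leave the two round jars and the stack of lids where they are.

Things in the scene. Friction and masses are not known exactly. Their poses are not given: they have to be found in the camera images.
- jar: closed glass jar, paper label band, about 0.28 kg, 125 mm tall. Body: octagonal prism, 52 mm across flats (56 across corners), from the base to 90 mm. Origin: centre of the base's underside; z axis runs from base to lid, x and y each square to a pair of flats. Starts lying on a flat: origin 26 mm above the table, lid pointing to world +y give or take 40 degrees. Standing: origin at height 0.
- jar_waist (a point): point on the jar's axis 54 mm above its base, about its centre of mass (axes as the jar's). Let go on the table up to about 15 degrees out of plumb, the jar rocks upright by itself.
- jar_lid (a point): centre of the jar's round dark steel lid, on its axis, 113 mm above its base (axes as the jar's). The lid is 50 mm in diameter, from 102 to 125 mm above the base; the neck under it is 44 mm in diameter, from 90 to 102 mm.
- ring (a point): centre of the ring on the scale, at the height of the pan's surface, 75 mm above the table. The ring is a fixed steel collar, inner diameter 68 mm, outer 76 mm, standing 30 mm above the pan and open at the top; z up.
- scale: white bench scale, fixed, 220 x 260 mm, 60 mm high, with a flat steel pan 190 x 210 mm whose surface is 75 mm above the table and does not sink; the ring is fixed at the middle of the pan. Origin: centre of its underside on the table; z up, display side to its -x.
- round_jar_a: bystander: round closed jar, 60 mm in diameter, 120 mm tall, standing on the table; origin at the centre of its base
- round_jar_b: bystander: a second round jar like the first; origin at the centre of its base
- lid_stack: bystander: stack of four dark steel lids, one piece, 54 mm in diameter, 38 mm high; origin at the centre of its underside
Mind the look-alikes: they are no part of the job. What is shaped like the jar but purple or red is not meant.

How it is judged (in metres and radians):
On the way, in this order (a step that is already met when the one before it is completed fails the run):
1. the jar stands upright on the table, let go (angle between jar's own z axis and vertical below 0.08 rad and height (world z) of jar below 0.006 m and contact force between the fingers and jar below 0.1 N), for 0.3 s.
2. the jar is lifted off the table, held by its lid (grasp point within 30 mm of the lid's centre) (height (world z) of jar above 0.03 m and distance between the grasp point and jar_lid below 0.03 m and contact force between the fingers and jar above 1 N), for 0.1 s.
At the end, for the whole second after the job is handed in: The jar stands inside the ring on the scale, lid up: its base within 5 mm of the pan's surface and within 12 mm of the ring's centre, its axis within 0.08 rad (about 4.6 degrees) of vertical, at rest (horizontal distance between jar and ring below 0.012 m and z of jar in the frame of ring between -0.005 and 0.005 m and angle between jar's own z axis and vertical below 0.08 rad and linear speed of jar below 0.02 m/s); the robot touches nothing.
It fails at once if the jar is dropped into the ring (still faster than 0.25 m/s when its base is less than 15 mm above the pan) or pressed on the scale with more than 100 N ((horizontal distance between jar and ring below 0.03 m and z of jar in the frame of ring below 0.015 m and linear speed of jar above 0.25 m/s) or contact force between jar and scale above 100 N).
It fails at once if a bystander jar or the stack of lids is moved by more than 30 mm (distance of any of round_jar_a, round_jar_b, lid_stack from where it was at the start of the episode above 0.03 m).
It also fails if it takes over 67 s, if anything falls off the work surface, if the arm or the gripper's body presses on something with over 40 N, if the wrist force passes 120 N, or if a joint passes its speed limit or range.

## Working session

There is one attempt and no reset: what is moved stays moved. The work goes in short steps, each a Python script; the robot and the scene stay as the last script left them, time stands still between calls to the robot, and variables do not carry over. Pictures are saved under pics/ and viewed, about 8 in all and at most 12, crops included, and the job is handed in when it is done.

```bash
ls; mkdir -p pics; python3 - <<'E'
from bench import env
import cv2,pickle
d={}
for n in("top","side"):
    c=env.read_camera(n);d[n]=c
    cv2.imwrite(f"pics/{n}0.png",c["frame"][:,:,::-1])
    print(n,c["camera_matrix"],c["rvec"],c["tvec"])
pickle.dump(d,open("cam0.pkl","wb"))
s=env.get_state();print(s["position"],s["tcp_rot"],s["t"])
E
```

```text
pics
top [[443.04899452   0.         320.49780434]
 [  0.         443.04899452 197.95960194]
 [  0.           0.           1.        ]] [ 2.16528174 -2.10260367  0.21093086] [ 37.18807166 588.93894508 965.93683566]
side [[471.50764244   0.         314.39443752]
 [  0.         471.50764244 199.80397652]
 [  0.           0.           1.        ]] [ 0.22490976 -2.70472434  1.37796508] [ 579.96566472   79.64486857 1086.52067352]
[ 184.91427325 -622.29533037  247.02856414] [ 9.89581690e-01  1.43967644e-01 -2.25716284e-04 -1.15989972e-03] 0.1
```

View pics/top0.png

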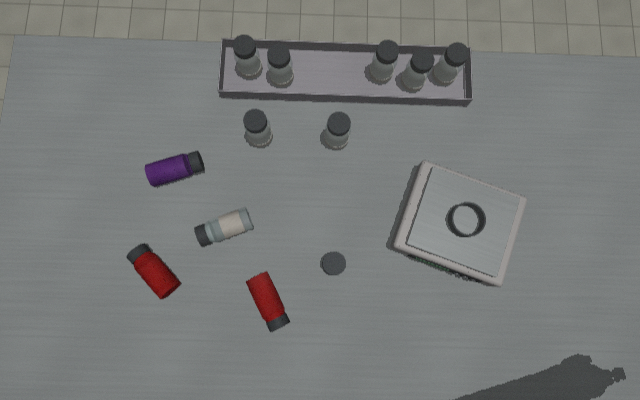

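View pics/side0.png

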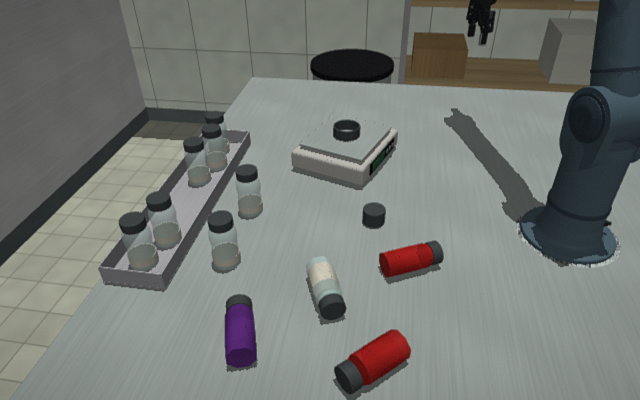

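Candidates lying down (top view): the glass jar with a paper label at (225,227), purple at (175,168), red at (154,271) and (268,301). Only the glass one with the label fits, and its dark lid is on the left at (204,235). The round jars stand at (258,128) and (338,130), the lid stack is at (333,264), and the ring is at (466,219). I'll confirm this in one enlarged crop.

```bash
cat > h.py <<'E'
import numpy as np,cv2
def pix2w(c,uv,z):
    """Intersect pixel rays with the plane world z (mm)."""
    R=cv2.Rodrigues(np.array(c["rvec"]))[0];t=np.array(c["tvec"]).ravel()
    p=cv2.undistortPoints(np.array(uv,float).reshape(-1,1,2),c["camera_matrix"],None)[:,0]
    d=np.c_[p,np.ones(len(p))]@R; o=-R.T@t
    return o+d*((z-o[2])/d[:,2])[:,None]
def w2pix(c,P):
    return cv2.projectPoints(np.array(P,float).reshape(-1,1,3),np.array(c["rvec"]),np.array(c["tvec"]),c["camera_matrix"],None)[0][:,0]
E
python3 - <<'E'
import pickle,cv2,numpy as np
from h import *
d=pickle.load(open("cam0.pkl","rb"));t=d["top"];f=t["frame"][:,:,::-1]
a=cv2.resize(f[195:257,185:265],None,fx=5,fy=5,interpolation=cv2.INTER_CUBIC)  # 400x310
b=cv2.resize(f[188:250,426:506],None,fx=5,fy=5,interpolation=cv2.INTER_CUBIC)
s=d["side"]["frame"][:,:,::-1]
e=cv2.resize(s[250:326,290:370],(400,290),interpolation=cv2.INTER_CUBIC)
g=cv2.resize(s[110:168,306:386],(400,290),interpolation=cv2.INTER_CUBIC)
cv2.imwrite("pics/crop0.png",np.vstack([np.hstack([a,b]),np.hstack([e,g])]))
R=cv2.Rodrigues(t["rvec"])[0];print("cam",-R.T@t["tvec"])
for n,uv,z in[("lid",(204,235),26),("base",(251,219),26),("ringtop",(466,219),105),("ja",(257,122),120),("jb",(339,124),120),("stack",(333,263),38),("r1base",(258,283),26),("r1lid",(280,324),26),("r2lid",(138,252),26),("r2b",(172,291),26),("purl",(197,161),26),("purb",(150,173),26)]:
    print(n,pix2w(t,[uv],z)[0].round(1))
E
```

```text
cam [ 404.27546101   68.4283345  1055.05683205]
lid [497.  321.2  26. ]
base [537.6 214.9  26. ]
ringtop [ 541.4 -262.5  105. ]
ja [741.4 200.3 120. ]
jb [743.1  19.  120. ]
stack [440.9  21.7  38. ]
r1base [391.5 190.8  26. ]
r1lid [302.7 136.9  26. ]
r2lid [453.6 468.8  26. ]
r2b [368.4 383.7  26. ]
purl [672.9 351.   26. ]
purb [640.  459.4  26. ]
```

View pics/crop0.png

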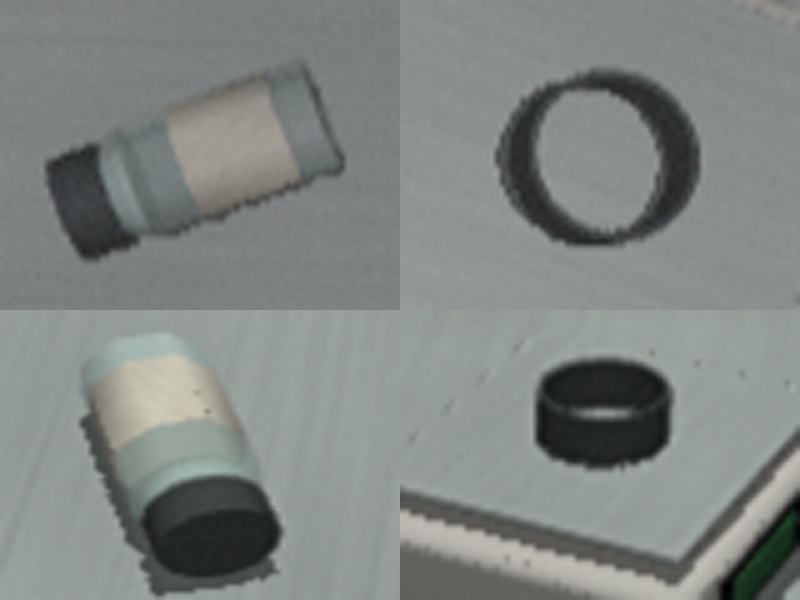

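The crop confirms it: octagonal glass body with a cream label, the lid end spanning crop (47,158)–(92,258) and the base at (303,62)–(343,165). The ring is clear and empty. Next I'll fit the jar and ring poses in both views, then check IK for the grasp and stand poses.

```bash
cat >> h.py <<'E'
from scipy.optimize import minimize
from scipy.spatial.transform import Rotation as Ro
def circ(r,z,n=40):
    a=np.arange(n)*2*np.pi/n; return np.c_[r*np.cos(a),r*np.sin(a),np.full(n,z)]
def octo(z):
    a=np.pi/8+np.arange(8)*np.pi/4; r=26/np.cos(np.pi/8); return np.c_[r*np.cos(a),r*np.sin(a),np.full(8,z)]
JAR=np.vstack([octo(0),octo(88),circ(25,102),circ(25,125)])
RING=np.vstack([circ(38,0),circ(38,30)])
def hull(p): return cv2.convexHull(np.float32(p))
def iou(h1,h2):
    i=cv2.intersectConvexConvex(h1,h2)[0]; return i/(cv2.contourArea(h1)+cv2.contourArea(h2)-i)
def fit(obs,model,x0,step):
    """obs: [(cam,hull)]; model(x)->Nx3 world points; maximise IoU."""
    f=lambda x:-sum(iou(hull(w2pix(c,model(x))),h) for c,h in obs)
    x0=np.array(x0,float)
    r=minimize(f,x0,method="Nelder-Mead",options=dict(initial_simplex=np.vstack([x0,x0+np.diag(step)]),maxiter=2000,xatol=.01,fatol=1e-6))
    return r.x.round(3),-r.fun/len(obs)
def lying(x):  # x,y of waist, heading of lid axis
    th=x[2]; z=np.array([np.cos(th),np.sin(th),0]); X=np.array([0,0,1.]); Y=np.cross(z,X)
    R=np.c_[X,Y,z]; return R, np.array([x[0],x[1],26])-54*z
def dark(c,box,thr=75):
    u0,v0,u1,v1=box; m=(c["frame"][v0:v1,u0:u1].max(2)<thr).astype(np.uint8)
    n,l,s,_=cv2.connectedComponentsWithStats(m); k=1+np.argmax(s[1:,4])
    q=np.argwhere(l==k)[:,::-1]+[u0,v0]
    return hull(np.vstack([q+[a,b] for a in(-.5,.5) for b in(-.5,.5)]))
E
python3 - <<'E'
import pickle
from h import *
from bench import env
d=pickle.load(open("cam0.pkl","rb"));t,s=d["top"],d["side"]
ht=hull(np.array([(47,158),(108,133),(303,60),(343,160),(335,172),(180,235),(92,260)])/5+[185,195]-.4)
hs=hull(np.array([(82,55),(85,38),(130,24),(175,25),(205,42),(255,160),(280,220),(268,250),(215,267),(165,255),(100,130)])/[5,290/76]+[290,250]-.4)
def mj(x):
    R,o=lying(x); return JAR@R.T+o
for o in([(t,ht)],[(s,hs)],[(t,ht),(s,hs)]): print("jar",fit(o,mj,[518,265,1.93],[8,8,.1]))
rt,rs=dark(t,(440,195,495,245)),dark(s,(325,115,370,145))
mr=lambda x:RING+[x[0],x[1],75]
for o in([(t,rt)],[(s,rs)],[(t,rt),(s,rs)]): print("ring",fit(o,mr,[541,-262],[6,6]))
x=fit([(t,ht),(s,hs)],mj,[518,265,1.93],[8,8,.1])[0]
# IK search
R,o=lying(x); dz=R[:,2]
for a in (0,10,20,30):
  a_=np.radians(a)
  tz=-np.cos(a_)*np.array([0,0,1])-np.sin(a_)*dz
  for sg in(1,-1):
    ty=sg*R[:,1]; Rg=np.c_[np.cross(ty,tz),ty,tz]
    pg=o+54*dz+[0,0,4]+2*tz
    q=env.inverse_kinematics(pg,Ro.from_matrix(Rg).as_quat()); print("grasp",a,sg,None if q is None else np.round(q,2))
    for S in[(500,150),(540,110),(600,100),(560,250),(510,-80),(600,-60)]:
      ok=[]
      for yaw in range(-180,180,15):
        y=np.radians(yaw); h=np.array([np.cos(y),np.sin(y),0])   # heading of tool
        Rj=np.c_[-h,np.cross([0,0,1.],-h),[0,0,1]]  # lying x=up -> standing x=-h
        Rt=Rj@R.T@Rg; pt=np.array([*S,1.])+Rj@R.T@(pg-o)
        if env.inverse_kinematics(pt,Ro.from_matrix(Rt).as_quat()) is not None: ok.append(yaw)
      print("  stand",S,ok)
E
```

```text
jar (array([519.703, 268.452,   1.968]), np.float64(0.9418172658998787))
jar (array([522.143, 264.722,   1.964]), np.float64(0.9315373650654165))
jar (array([521.238, 264.8  ,   1.969]), np.float64(0.9315291747738443))
ring (array([ 542.916, -266.658]), np.float64(0.9673137374348288))
ring (array([ 544.679, -269.2  ]), np.float64(0.9732233158452347))
ring (array([ 543.749, -267.185]), np.float64(0.9538108939024287))
grasp 0 1 [ 0.15  0.74 -0.87  1.86  0.73  0.89 -0.68]
  stand (500, 150) [-105, -90, -75, -60, -45, -30, -15, 0, 15, 30, 45, 60, 75, 90, 105, 120, 135, 150]
  stand (540, 110) [-120, -105, -90, -75, -60, -45, -30, -15, 0, 15, 30, 45, 60, 75, 90, 105, 120, 135]
  stand (600, 100) [-105, -90, -75, -60, -45, -30, -15, 0, 15, 30, 45, 60, 75, 90, 105, 120, 135]
  stand (560, 250) [-90, -75, -60, -45, -30, -15, 0, 15, 30, 45, 60, 75, 90, 105, 120, 135, 150]
  stand (510, -80) [-135, -120, -105, -90, -75, -60, -45, -30, -15, 0, 15, 30, 45, 60, 75, 90, 105, 120]
  stand (600, -60) [-120, -105, -90, -75, -60, -45, -30, -15, 0, 15, 30, 45, 60, 75, 90, 105, 120]
grasp 0 -1 [ 0.37  1
[... 4341 characters left out ...]
105, -90, -75, -60, -45, -30, -15, 45, 60, 75, 90, 105, 120, 135, 150, 165]
  stand (540, 110) [-180, -165, -150, -135, -120, -105, -90, -75, -60, -45, -30, -15, 30, 45, 60, 75, 90, 105, 120, 135, 150, 165]
  stand (600, 100) [-150, -135, -120, -105, -90, -75, -60, -45, -30, -15, 0, 15, 30, 45, 60, 75, 90, 105, 120, 135, 150, 165]
  stand (560, 250) [-180, -120, -105, -90, -75, -60, -45, -30, -15, 0, 15, 30, 45, 60, 75, 90, 105, 120, 135, 150, 165]
  stand (510, -80) [-180, -165, -150, -135, -120, -105, -90, -75, -60, -45, 30, 45, 60, 75, 90, 105, 120, 135, 150, 165]
  stand (600, -60) [-165, -150, -135, -120, -105, -90, -75, -60, -45, -30, -15, 0, 15, 30, 45, 60, 75, 90, 105, 120, 135, 150]
```

```bash
cat > g1.py <<'E'
from h import *
x=[520.5,266,1.968]; a=np.radians(25)
R,o=lying(x); dz=R[:,2]
tz=-np.cos(a)*np.array([0,0,1])-np.sin(a)*dz; ty=R[:,1]
Rg=np.c_[np.cross(ty,tz),ty,tz]; pg=o+54*dz+[0,0,4]+2*tz; qg=Ro.from_matrix(Rg).as_quat()
def stand(S,z,yaw):
    h=np.array([np.cos(yaw),np.sin(yaw),0]); Rj=np.c_[-h,np.cross([0,0,1.],-h),[0,0,1]]
    return np.array([*S,z])+Rj@R.T@(pg-o), Ro.from_matrix(Rj@R.T@Rg).as_quat()
E
python3 - <<'E'
from g1 import *
from bench import env
env.grip(85,50)
env.reach(pg-tz*180+[0,0,60],qg)
env.move_straight(pg-tz*60,qg,200)
print("pre",np.round(env.get_state()["position"]-(pg-tz*60),1))
cv2.imwrite("pics/pre.png",env.read_camera("side")["frame"][150:,200:,::-1])
env.move_straight(pg,qg,80)
s=env.get_state();print(s["position"]-pg,s["force"],s["grip_width"])
env.grip(40,50)
s=env.get_state();print(s["t"],s["force"],s["grip_width"])
p=pg+[0,0,90]
env.move_straight(p,qg,120)
s=env.get_state();print(s["t"],s["force"],s["grip_width"],s["joints"])
cv2.imwrite("pics/lift.png",np.vstack([env.read_camera("side")["frame"][150:,200:,::-1],env.read_camera("top")["frame"][100:350,100:540,::-1]]))
E
```

```text
pre [0.3 1.5 1.4]
[-0.00374411  0.57602352  0.29766105] [-0.4422727   0.06926652  0.46120336] 84.91373127548891
6.2167 [-0.1674033   1.68543228  1.87087057] 51.13548237782753
7.1167 [-0.90591362 -1.00763112 -3.05457675] 51.064065774525474 [ 0.08088593  0.83142489 -1.14009202  1.77749967  1.091822    1.48231409
 -1.02242268]
```

View pics/lift.png

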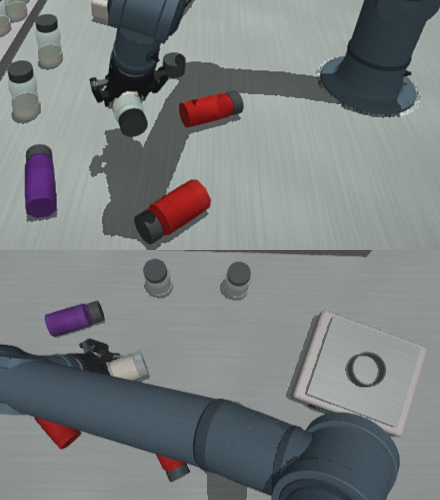

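The jar is held (3 N of weight, 51 mm opening), still horizontal, lid towards the side camera. Next: rotate it upright in the air, then come down by feel.

```bash
python3 - <<'E'
from g1 import *
from bench import env
env.move_straight(pg+[0,0,160],qg,150)
done=False
for yaw in np.radians([112,100,90,75,60,45]):
  for S in[(560,230),(540,180),(520,150),(580,150)]:
    try:
        p,q=stand(S,110,yaw); p2,_=stand(S,2,yaw)
        qq=env.inverse_kinematics(p2,q)
        if qq is None: continue
        env.move_straight(p,q,80); done=True;break
    except env.Unreachable: pass
  if done: break
print(done,S,yaw)
s=env.get_state();print(s["t"],s["force"],s["grip_width"],np.round(s["joints"],2),np.round(s["position"]-p,1))
q0=env.inverse_kinematics(p2,q);print(np.round(q0,2))
cv2.imwrite("pics/up.png",np.hstack([env.read_camera("side")["frame"][80:,200:560,::-1],env.read_camera("top")["frame"][40:360,100:500,::-1]]))
E
```

```text
True (560, 230) 1.9547687622336491
9.5583 [-0.27859018  0.19278512 -2.16488034] 50.86976682660706 [ 0.85  1.42 -1.46  1.64  0.28  1.16 -0.05] [-0.4  0.7  1. ]
[ 0.82  1.54 -1.35  1.62  0.36  1.12  0.04]
```

View pics/up.png

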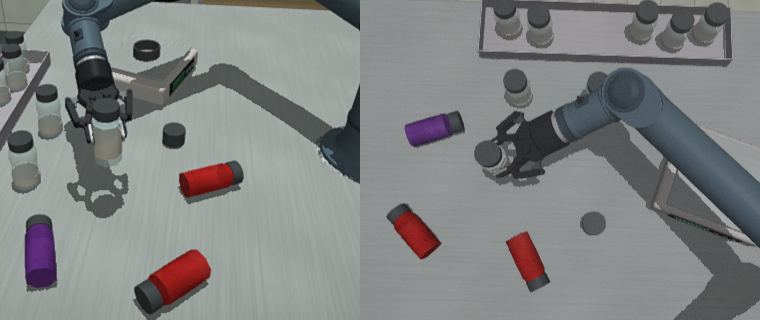

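The jar hangs upright in the jaws, clear of everything (side crop (107,130), top crop (490,155)). The wrist is close to round jar b, so I'll shift away from it before going down.

```bash
python3 - <<'E'
from g1 import *
from bench import env
S=(515,245);yaw=np.radians(112)
def go(z,v):
    p,q=stand(S,z,yaw); env.move_straight(p,q,v)
go(100,100); go(12,80); env.sleep(.2)
f0=env.get_state()["force"]
for z in np.arange(10,-8,-1.):
    go(z,20); f=env.get_state()["force"]
    if f[2]-f0[2]>2.5: break
s=env.get_state();print("contact z",z,f-f0,s["t"])
np.save("rel.npy",s["position"])
cv2.imwrite("pics/st1.png",np.hstack([env.read_camera("side")["frame"][180:380,200:400,::-1],env.read_camera("top")["frame"][140:340,130:330,::-1]]).repeat(2,0).repeat(2,1))
E
```

```text
contact z -2.0 [-0.71863639 -1.83130232  5.83554918] 14.9917
```

View pics/st1.png

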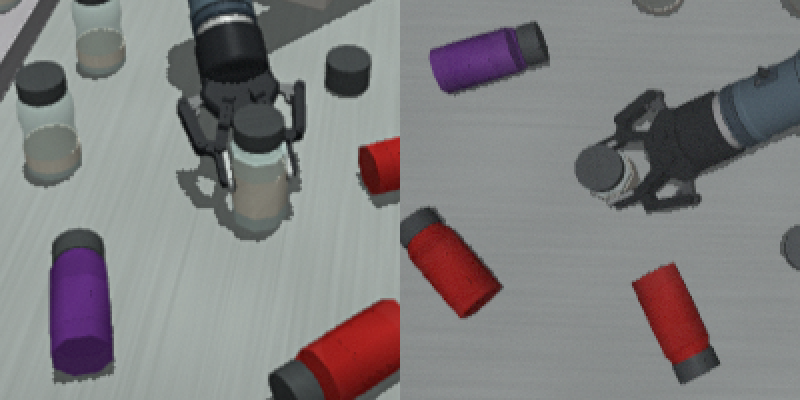

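The jar is upright and touching the table, lid at side crop (258,128). Now I'll release it, back out along the tool axis, and measure.

```bash
python3 - <<'E'
from g1 import *
from bench import env
import pickle
S=(515,245);yaw=np.radians(112)
p,q=stand(S,-2,yaw); t_=Ro.from_quat(q).as_matrix()[:,2]
env.grip(84); env.sleep(.7)
env.move_straight(env.get_state()["position"]-t_*110,q,100)
env.move_straight(env.get_state()["position"]+[0,0,120],q,250)
print(env.get_state()["t"])
d={n:env.read_camera(n) for n in("top","side")};pickle.dump(d,open("cam1.pkl","wb"))
t,s=d["top"],d["side"]
LID=np.vstack([circ(25,102),circ(25,125)])
cv2.imwrite("pics/st2.png",np.hstack([s["frame"][180:380,200:400,::-1],t["frame"][140:340,130:330,::-1]]).repeat(2,0).repeat(2,1))
for n,c in d.items():
    u,v=w2pix(c,[[515,245,113]])[0].astype(int)
    h=dark(c,(u-25,v-25,u+25,v+25)); print(n,u,v,cv2.boundingRect(h),fit([(c,h)],lambda x:LID+[x[0],x[1],0],[515,245],[5,5]))
E
```

```text
18.1
top 230 223 (225, 217, 17, 19) (array([503.501, 230.837]), np.float64(0.31254662553474466))
side 328 244 (315, 231, 27, 26) (array([516.041, 243.311]), np.float64(0.9393608947534273))
```

View pics/st2.png

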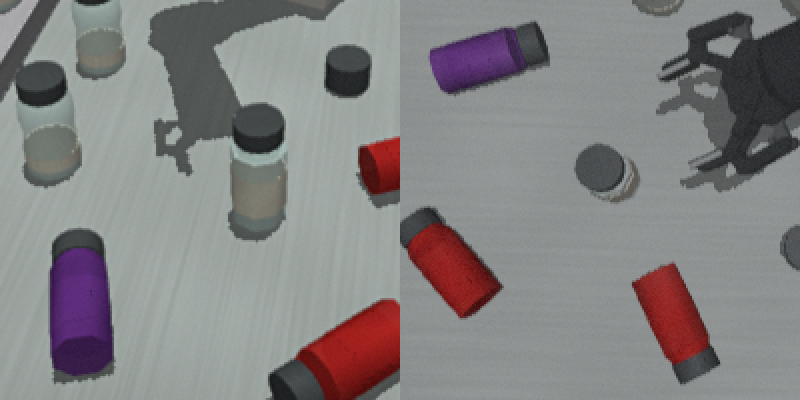

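The jar stands free and upright (side crop (258,170), lid in the top view at pixel (230,225)). Next: refine the lid position and take the lid from above.

```bash
python3 - <<'E'
from h import *
from bench import env
import pickle
d=pickle.load(open("cam1.pkl","rb"))
LID=np.vstack([circ(25,102),circ(25,125)])
P=[]
for n,c in d.items():
    u,v=w2pix(c,[[515,243,113]])[0].astype(int)
    for thr in(90,100,110):
        h=dark(c,(u-22,v-22,u+22,v+22),thr); r=fit([(c,h)],lambda x:LID+[x[0],x[1],0],[515,243],[5,5]); print(n,thr,r)
print(pix2w(d["top"],[(230,224.5)],125), env.get_state()["joints"].round(2) if hasattr(env.get_state()["joints"],'round') else env.get_state()["joints"])
for yaw in range(-90,91,15):
    q=(Ro.from_euler("z",yaw,degrees=True)*Ro.from_quat([1,0,0,0])).as_quat()
    print(yaw,*[None if a is None else np.round(a,2) for a in(env.inverse_kinematics([515,243,300],q),env.inverse_kinematics([515,243,111],q),env.inverse_kinematics([543,-267,186],q))])
E
```

```text
top 90 (array([514.616, 246.616]), np.float64(0.9555777696224589))
top 100 (array([514.484, 246.909]), np.float64(0.9708382443560213))
top 110 (array([514.442, 247.379]), np.float64(0.9474581135417605))
side 90 (array([518.656, 242.564]), np.float64(0.6121149274172362))
side 100 (array([518.657, 242.555]), np.float64(0.6072938477612114))
side 110 (array([517.677, 242.545]), np.float64(0.5965829118047076))
[[511.77260161 244.16048879 125.        ]] [ 0.96  1.29 -1.44  1.64  0.14  1.28  0.02]
-90 [ 0.56  0.64 -1.48  1.69  0.65  1.42  2.12] [ 0.5   1.04 -1.47  1.86  1.08  1.34  1.87] [-0.33  0.51  0.93  1.8  -0.46  1.07 -2.37]
-75 [ 0.56  0.64 -1.48  1.69  0.65  1.42  2.39] [ 0.5   1.04 -1.47  1.86  1.08  1.35  2.13] [-0.17  0.43  0.7   1.79 -0.32  1.03 -2.23]
-60 [ 0.46  0.45 -1.24  1.69  0.44  1.32  2.81] [ 0.42  0.8  -1.25  1.86  0.85  1.14  2.53] [ 0.83  0.42 -0.55  1.74  0.25  1.05 -2.42]
-45 [-1.46  0.34  1.16  1.77 -0.33  1.24 -2.56] [-1.25  0.57  0.93  1.94 -0.57  0.92 -2.39] [ 1.    0.47 -0.77  1.74  0.37  1.08 -2.25]
-30 [-1.3   0.26  0.93  1.77 -0.22  1.22 -2.41] [-1.09  0.48
[... 455 characters left out ...]
  1.73  0.46  1.11 -1.27]
30 [ 0.47  0.46 -1.25  1.69  0.45  1.32 -1.91] [ 0.22  0.58 -0.91  1.87  0.55  0.97 -1.98] [ 1.13  0.55 -0.96  1.73  0.5   1.13 -1.03]
45 [ 0.46  0.45 -1.23  1.69  0.44  1.31 -1.64] [ 0.32  0.66 -1.06  1.86  0.67  1.03 -1.81] [ 1.19  0.6  -1.05  1.73  0.56  1.15 -0.82]
60 [-0.17  0.22 -0.39  1.72  0.09  1.22 -1.11] [ 0.19  0.56 -0.86  1.87  0.51  0.96 -1.43] [ 1.23  0.64 -1.13  1.73  0.62  1.18 -0.59]
75 [ 0.47  0.46 -1.26  1.69  0.45  1.32 -1.13] [ 0.16  0.54 -0.83  1.87  0.49  0.95 -1.15] [ 1.27  0.69 -1.2   1.73  0.69  1.22 -0.38]
90 [ 0.45  0.43 -1.2   1.69  0.42  1.31 -0.84] [ 0.22  0.58 -0.91  1.87  0.55  0.97 -0.94] [ 1.3   0.74 -1.27  1.72  0.74  1.25 -0.15]
```

```bash
cat > g2.py <<'E'
from h import *
q2=(Ro.from_euler("z",75,degrees=True)*Ro.from_quat([1,0,0,0])).as_quat()
E
python3 - <<'E'
from g2 import *
from bench import env
try: env.move_straight(env.get_state()["position"]+[0,0,80],None,200)
except env.Unreachable: print("no up")
env.reach([515.3,245,300],q2); s=env.get_state();print(s["t"],s["position"])
env.move_straight([515.3,245,180],q2,150)
env.move_straight([515.3,245,113],q2,50)
s=env.get_state();print(s["position"],s["force"])
env.grip(40,60)
s=env.get_state();print(s["grip_width"],s["force"],s["t"])
env.move_straight([515.3,245,165],q2,60); env.sleep(.3)
s=env.get_state();print(s["grip_width"],s["force"],s["t"])
env.move_straight([515.3,245,290],q2,150)
c=env.read_camera("side")["frame"];s=env.get_state();print(s["grip_width"],s["t"])
cv2.imwrite("pics/lid.png",c[0:300,200:500,::-1].repeat(2,0).repeat(2,1))
E
```

```text
19.75 [515.66104305 242.70809077 297.84041699]
[515.59132642 245.18987591 113.41725532] [0.48360727 0.30762083 0.83508517]
48.356026581350676 [-0.30831121 -0.03175672  1.98343434] 22.6083
48.434676917693835 [ 0.68340977  0.22698186 -2.96805828] 23.925
48.5504537231523 24.9583
```

View pics/lid.png

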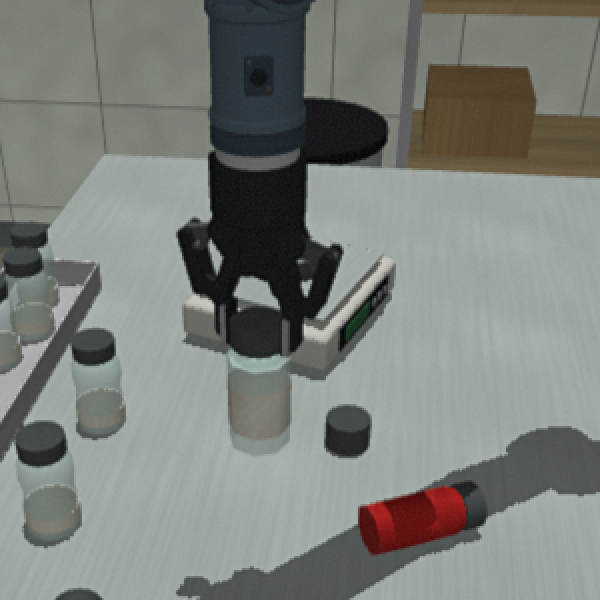

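The lid is held squarely and the jar hangs vertical (side crop (260,395)); measured weight is 3 N. Next I'll carry it to just above the ring and check alignment in both cameras.

```bash
python3 - <<'E'
from g2 import *
from bench import env
import pickle
env.move_straight([543.8,-268,290],q2,200)
env.move_straight([543.8,-268,243],q2,80)   # base about 130
env.sleep(.3); s=env.get_state();print(s["position"],s["force"],s["grip_width"],s["t"])
d={n:env.read_camera(n) for n in("top","side")};pickle.dump([d,s["position"]],open("cam2.pkl","wb"))
im=[]
for n,c in d.items():
    u,v=w2pix(c,[[543.8,-268,140]])[0].astype(int)
    im.append(cv2.resize(np.ascontiguousarray(c["frame"][v-50:v+50,u-40:u+40,::-1]),None,fx=5,fy=5,interpolation=cv2.INTER_CUBIC)); print(n,u-40,v-50)
cv2.imwrite("pics/ab.png",np.hstack(im))
E
```

```text
[ 544.13380831 -268.07986998  243.59571057] [ 0.51074844 -1.25790689 -2.24750212] 48.54256288040482 28.7083
top 434 165
side 306 64
```

View pics/ab.png

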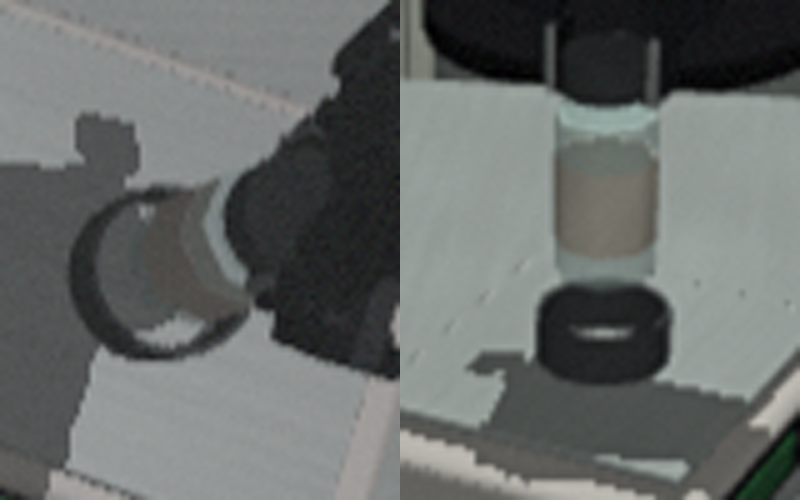

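Top crop: the jar sits over the ring, centred near (165,265). Side crop: body edges at 555/658 (centre 606.5), ring edges at 537/671 (centre 604). To quantify the offset I'll overlay the predicted outlines for zero offset.

```bash
python3 - <<'E'
from g2 import *
import pickle
d,p=pickle.load(open("cam2.pkl","rb")); ring=pickle.load(open("cam0.pkl","rb"))
im=[]
off={"top":(434,165),"side":(306,64)}
boxes={"top":(440,195,495,245),"side":(325,115,370,145)}
for n,c in d.items():
    o=np.array(off[n]); f=np.ascontiguousarray(c["frame"][o[1]:o[1]+100,o[0]:o[0]+80,::-1]); f=cv2.resize(f,None,fx=5,fy=5,interpolation=cv2.INTER_CUBIC)
    r=fit([(ring[n],dark(ring[n],boxes[n]))],lambda x:RING+[x[0],x[1],75],[543.8,-268],[5,5])[0]
    print(n,"ring in this camera",r)
    def dr(P,col): cv2.polylines(f,[np.int32(((w2pix(c,P)-o+.5)*5).round())],True,col,1)
    for z in(75,105): dr(circ(34,z)+[*r,0],(0,255,0))
    b=p[2]-113
    for z in(b,b+90): dr(circ(27,z)+[*r,0],(0,0,255))
    dr(circ(25,b+125)+[*r,0],(255,255,0))
    w=w2pix(c,circ(27,b+45)+[*r,0]); print("pred body mid u range crop", (w.min(0)-o)*5+2.5,(w.max(0)-o)*5+2.5)
    e=w2pix(c,[[*r,b+45],[r[0]+1,r[1],b+45],[r[0],r[1]+1,b+45]])*5; print("crop px per mm x,y",e[1]-e[0],e[2]-e[0])
    im.append(f)
cv2.imwrite("pics/ov.png",np.hstack(im))
E
```

```text
top ring in this camera [ 542.922 -266.657]
pred body mid u range crop [165.9412288  180.08254645] [298.92899583 312.42848295]
crop px per mm x,y [-0.09192228 -2.45028557] [-2.46277373 -0.07458639]
side ring in this camera [ 544.68  -269.198]
pred body mid u range crop [155.69226008 171.57898131] [255.19760026 213.17593727]
crop px per mm x,y [-1.83021095 -0.10109552] [-0.22257214  0.76414955]
```

View pics/ov.png

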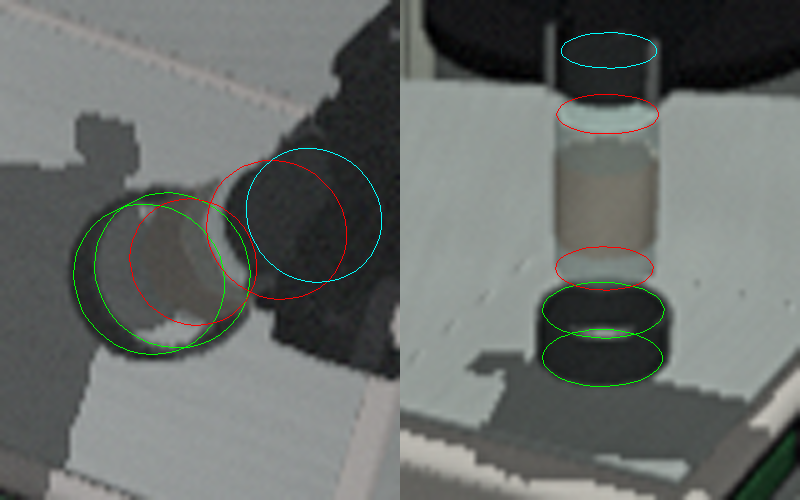

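The overlay agrees to about 1 mm in x (side body centre 206.5 against 205.4 predicted). In y, both cameras' ring-minus-lid differences (−513.6 and −512.5) bracket the −513 I moved. The radial clearance is 6 mm, so I'll lower it slowly while watching the forces.

```bash
python3 - <<'E'
from g2 import *
from bench import env
f0=np.array(env.get_state()["force"]); X,Y=543.8,-268
z=243;bad=False
for z in list(range(238,192,-5))+list(range(192,183,-1)):
    env.move_straight([X,Y,z],q2,40 if z>192 else 15)
    s=env.get_state(); f=np.array(s["force"])-f0
    if f[2]>2.5 or np.hypot(f[0],f[1])>6: break
print(z,f,s["position"],s["t"])
E
```

```text
188 [-0.52872378  0.33955949  4.11770327] [ 543.99088394 -267.98067697  188.65456835] 32.8083
```

Contact came at TCP z = 188.65 (expected about 188.4) with no sideways force, so the base is on the pan. Releasing and retreating.

```bash
python3 - <<'E'
from g2 import *
from bench import env
env.sleep(.2); env.grip(84); env.sleep(.3)
p=np.array(env.get_state()["position"])
env.move_straight(p+[0,0,70],q2,60)
env.move_straight(p+[0,0,200],q2,150)
try: env.reach([420,60,400],q2)
except env.Unreachable: print("unr")
env.sleep(.5); s=env.get_state();print(s["t"],s["force"],s["position"])
LID=np.vstack([circ(25,102),circ(25,125)])+[0,0,75]
d={n:env.read_camera(n) for n in("top","side")};im=[]
for n,c in d.items():
    u,v=w2pix(c,[[543.8,-268,188]])[0].astype(int)
    try: print(n,fit([(c,dark(c,(u-22,v-18,u+22,v+18),75 if n=="side" else 100))],lambda x:LID+[x[0],x[1],0],[543.8,-268],[5,5]))
    except Exception as e: print(e)
    im.append(c["frame"][:,max(0,u-200):max(0,u-200)+400,::-1])
cv2.imwrite("pics/fin.png",np.hstack(im)[:, :800])
E
```

```text
37.9083 [-0.21526701  0.6146356   0.23610595] [420.06062768  59.91000122 400.02736937]
top (array([ 542.342, -265.681]), np.float64(0.9124690476544679))
side (array([ 545.528, -272.128]), np.float64(0.8826394057197865))
```

View pics/fin.png

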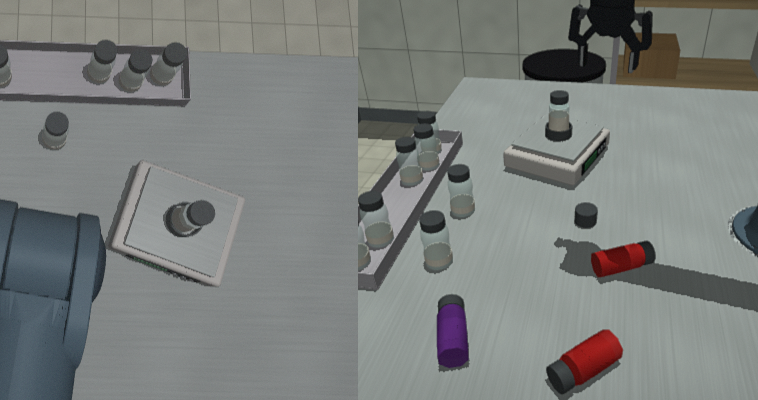

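The jar stands upright in the ring (side view (559,118), top view (200,213)). The round jars and the lid stack haven't moved, and the arm is clear. Handing in.

```bash
python3 -c "
from bench import env
print(env.sign_off(), env.get_state()['t'])"
```

```text
the job is handed in; nothing more can be done
the job is handed in; nothing more can be done
```

The jar is standing upright inside the ring on the scale. I handed the job in at about 38 s on the robot's clock, against the 67 s limit; hand-in gave no verdict.

**What I did:** I gripped the lying jar at its waist, turned it upright in the air and set it on the table by feel. I let go and backed away, and it stood on its own. I then took it by the lid from above, carried it over the ring and lowered it in small steps. It touched the pan at 188.65 mm, where about 188.4 was expected, with about 4 N and almost no sideways force.

**Last checks:**
- **Position in the ring:** fitting the lid put it within about 1.2 mm of the ring centre in the top camera and 3.1 mm in the side camera. The limit is 12 mm.
- **Camera disagreement:** the cameras differ from each other by 3 mm in x and 6 mm in y on the jar's absolute position. That is more than the stated 2 mm calibration, and the final fits were only moderate (overlap 0.91 and 0.88).
- **Uprightness:** I judged this by eye from the last pictures and did not measure the angle.
- **Bystanders and arm:** the two round jars and the lid stack appear unmoved in the pictures. The arm was clear, with no contact force on the tool.

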